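# Fit the wheel brush to the shoe polisher and hold it home

### The arm

A 6-joint arm with a two-finger parallel gripper is mounted at the origin on the work surface. World frame = base frame: x ahead of the robot, y to its left, z up, the work surface at z = 0. Lengths are in m, angles in rad, forces in N, time in s.
With the tool pointing down it reaches from about 0.375 to 0.9 m from the base axis. Payload 3.1 kg.
Tool frame: the origin (TCP) lies midway between the tips of the shut fingers; the grasp point (between the pads) lies 19 mm behind it; z points along the fingers, y is the line along which they close (so a half turn about z gives the same grasp; the last joint's range is limited). The gripper opens to 87 mm and grips with 3 to 60 N. Pads are 19 mm wide; open, the fingers measure 117 mm over their backs; the gripper's body (75 mm by 190 mm) begins 51 mm behind the grasp point.
Start: joints at [-1.355, 0.527, 1.433, -0, 1.181, -0.178], TCP at [0.24, -0.577, 0.223] pointing down, gripper open.
Joint ranges: [-3.08, 3.08], [-0.75, 2.2], [0.22, 2.44], [-1.43, 4.57], [0, 2.65], [-2.85, 2.85]. Speed limits (rad/s): [2.79, 2.79, 3.14, 3.14, 3.14, 3.14].

### API

Orientations are given as a unit quaternion [x, y, z, w].
In Python, from rig import status, imaging, order gives the robot as it stands.
- The arm moves only by the tool arm_command, never from a script. Its argument "deltas" is one flat list of numbers, 5 for each row, row after row: the opening, from -1 (shut) to 1 (fully open), so that 0 is half open, then the shift along the tool's x, y, z in m, then the turn about the tool's z in rad. In form: [gripper, tx, ty, tz, roll, gripper, tx, ty, tz, roll, ...]. A call has 1 to 12 rows; each row shifts and turns the commanded pose from where the row before left it, along the tool's axes as they then stand; what a row does not reach is not made up. A row lasts 1/8 s, in which the tool goes at most 62.5 mm and 10.7 degrees, less where a joint would pass 70% of its speed; a pose out of reach is approached as far as the arm can. A call with a gripper value outside its range is refused whole. The fingers move at their own pace and stop on an object; "newtons" is the grip in N (left out, the last holds). Time passes only in rows, so rows that do not move let the fingers close. It gives the time, the measured TCP pose, the force, the opening and the grip force at its end, in the units of the state.
- status.get_obs(): the state, without advancing time (a new reading comes with each control period).
- imaging.camera(name): name is "side" or "top" or "wrist"; returns (picture, depth): 400x640x3 uint8, red, green, blue; 400x640 float32, m along the optical axis (not along the pixel's ray), 0 where there is no reading.
- imaging.camera_params(name): a dict with "intrinsics" (3x3 intrinsics, pixels), "camera_from_world" (4x4, takes a point from world to camera coordinates). Camera axes: x right, y up, looking along -z (the intrinsics and any distortion apply to the point x, -y, -z); pixel columns grow to the right and rows downward; lengths in m; the calibration is good to about 2 mm. A picture is of the moment at which its call begins: read the wrist's pose just before it. camera_params takes no time and is no camera call; for the wrist camera it gives the pose at the moment of the call.
- order.hand_in(): hands the job in; it is judged then, once.
The state is a dict: "time": time; "q": joint angles; "joint_velocities": joint speeds; "joint_torque": joint torques, N m; "position": TCP position; "tool_rot": TCP orientation; "ft_force": force on the tool from outside, world axes, zero at the start; "moment": the same for the moment, N m; "grip_width": finger opening in m; "grip_force": force on a finger pad.
Only numpy, scipy, OpenCV 4.12 (cv2) and the standard library are available. Lean on these libraries where they do the work, as an engineer would, in place of code of your own. Each camera call takes 0.05 s, during which the arm holds its last target. There are 200 camera calls.

### The job

Swing the stiff guard arm of the shoe polisher aside, about a quarter turn to its open side, so that the chuck lies clear and the arm stays there. Then take the splined wheel brush by its square hub out of its stand on the lazy Susan, turn it until its splines mesh with the plus-shaped slot of the chuck, slide it fully home against the spring, and finish still gripping the hub and pressing the brush down, so that I can do up the locking ring. Leave the other things on the bench where they are.

Things in the scene. Friction and masses are not known exactly. Their poses are not given: they have to be found in the camera images.
- polisher: shoe polisher, fixed to the bench: grey motor base 65 mm high with a square steel chuck block (56 x 56 mm) rising through it to 90 mm. Origin on the chuck's vertical axis at bench level; base reaches 75 mm to its -x, 135 mm to its +x, 70 mm to each side. The chuck block's sides are parallel to the polisher's own x and y.
- chuck_mouth (a point): centre of the plus-shaped slot in the chuck, level with its flat top, 90 mm above the bench; axes as the polisher's. The plus is two crossed slots along its own x and y, each 9.5 mm wide and 25 mm from end to end. A spring plunger lies in the slot, its top 20 mm below the mouth.
- plunger (a joint): travel of the spring plunger in the chuck, m: 0 when up, grows as it is pressed down; 0.010 when the brush is fully home. It pushes back with 4 N at 0 and 9 N at 0.010, more than the brush weighs, so that a brush let go is lifted again.
- guard (a joint): angle of the guard arm about its upright pivot, rad: 0 = its round cover lies centred over the chuck; it grows as the cover swings away horizontally towards the polisher's -y side (anticlockwise seen from above), stop at 1.9. It starts between 0 and 0.3. Stiff: about 3 N at the knob moves it, and it stays where it is left.
- guard_pivot (a point): centre of the guard's pivot head, 103 mm above the bench, 100 mm from the chuck axis along the polisher's +x. Pivot head 32 mm across.
- guard_knob (a point): centre of the top of the guard's upright black round knob: 16 mm thick, 38 mm tall, top 142 mm above the bench, 100 mm from the pivot axis. It stands on the middle of the round aluminium cover (64 mm across, 8 mm thick, top 104 mm above the bench); a flat bar 22 mm wide joins cover and pivot.
- brush: upright wheel brush, about 0.16 kg. Origin at the centre of the stem's lower end. From below: steel plus-shaped stem, 0 to 30 mm, splines 7 mm wide, 22 mm from end to end, along its own x and y, lower edges rounded by 3.5 mm; round flange 40 mm across, 30 to 36 mm; dark bristle wheel 80 mm across, 35 to 57 mm; square wooden hub above. Quarter turns are alike. Fully home: flange on chuck top.
- hub_top (a point): centre of the top face of the brush's square light wooden hub, 92 mm above the brush's origin. The hub is 30 x 30 mm and 36 mm tall, standing on the bristle wheel; its flat sides are parallel to the splines (brush's own x and y).
- turntable: wooden lazy Susan, locked (does not turn), 290 mm across, top 26 mm above the bench; origin at its centre at bench level. Its brush stand, 80 mm from the centre along its own x, is a fixed upright tube 44 mm across, hole 30 mm, rim 62 mm above the bench. The stem hangs loosely in it, flange on the rim: lift the brush over 35 mm to free it.
- tin: round metal polish tin, 77 mm across, 26 mm high, on the lazy Susan. Origin at the centre of its underside. Leave alone.
- bowl: small glass bowl, 84 mm across, 42 mm high, on the lazy Susan. Origin at the centre of its underside. Leave alone.
- opener: flat steel bottle opener, 120 x 38 x 6 mm, lying on the bench along its own x. Leave alone.
- clog: black plastic clog, 240 x 90 mm, 80 mm high, toe to its own +x, origin at the middle of its underside. Leave alone.
- shoehorn: shoehorn, steel blade and wooden grip, 240 mm long along its own x, 40 mm wide, 10 mm high, lying flat. Leave alone.
- shoe_brush: wooden shoe brush lying on its bristles, 150 x 48 mm, 44 mm high. Leave alone.
- jar: small glass cream jar with black cap, 48 mm across, 50 mm high. Leave alone.
Mind the look-alikes: they are no part of the job. Leave any purple or yellow look-alike of the brush alone.

How it is judged:
By the outcome, as a careful person would: the job done as asked, in the order asked, and still so for the second after the job is handed in, while the arm keeps its last pose, push and grip.
It also fails if it takes over 64 s, if anything falls off the work surface, if the arm or the gripper's body presses on something with over 40 N, if the wrist force passes 120 N, or if a joint passes its speed limit or range.

## Working session

There is one attempt and no reset: what is moved stays moved. The work goes in short steps, Python scripts to look and compute and a tool call to move; the robot and the scene stay as the last step left them, time stands still between calls to the robot, and variables do not carry over. Pictures are saved under pics/ and viewed, at most 10 in all, crops included, and the job is handed in when it is done.

Besides the shell and the picture viewer there is one more tool, called after ">>>" by a JSON object that holds its "api" and its "payload". arm_command: Moves the arm, as the interface text tells. Its arguments: {"type":"object","properties":{"deltas":{"type":"array"},"newtons":{"type":"number"}},"required":["deltas"]}

```bash
mkdir -p pics; cat > h.py <<'E'
import numpy as np, cv2
from rig import status, imaging, order
def snap(n,f=None):
    p=imaging.camera_params(n); im,d=imaging.camera(n)
    if f: cv2.imwrite('pics/'+f,im[:,:,::-1])
    np.savez('/tmp/'+n,im=im,d=d,K=p['intrinsics'],T=p['camera_from_world'],**({'dist':p['distortion']} if 'distortion' in p else {}))
    return im,d,p
def world(p,uv,z=None,d=None):
    """pixel -> world; on plane z, or by depth d"""
    K=np.array(p['intrinsics']);T=np.linalg.inv(np.array(p['camera_from_world']))
    r=np.linalg.inv(K)@[uv[0],uv[1],1.]; r=np.array([r[0],-r[1],-r[2]])
    if d is not None: return (T@np.r_[r*d,1])[:3]
    w=T[:3,:3]@r; o=T[:3,3]; return o+w*(z-o[2])/w[2]
def pix(p,X):
    c=np.array(p['camera_from_world'])@np.r_[X,1]; v=np.array(p['intrinsics'])@[c[0],-c[1],-c[2]]; return v[:2]/v[2]
E
python3 - <<'E'
from h import *
for n in('top','side'):
    im,d,p=snap(n,n+'0.png'); print(n,p.keys(),np.round(p['intrinsics'],1).tolist(),np.round(p['camera_from_world'],3).tolist())
print(status.get_obs())
E
```

```text
top dict_keys(['intrinsics', 'camera_from_world']) [[405.5, 0.0, 315.1], [0.0, 405.5, 198.9], [0.0, 0.0, 1.0]] [[0.023, -1.0, -0.022, -0.001], [0.992, 0.02, 0.126, -0.536], [-0.125, -0.024, 0.992, -1.294], [0.0, 0.0, 0.0, 1.0]]
side dict_keys(['intrinsics', 'camera_from_world']) [[389.8, 0.0, 323.3], [0.0, 389.8, 198.5], [0.0, 0.0, 1.0]] [[-0.984, -0.178, -0.009, 0.496], [0.096, -0.574, 0.813, -0.133], [-0.15, 0.799, 0.582, -1.351], [0.0, 0.0, 0.0, 1.0]]
{'time': 0.1, 'q': array([-1.35552370e+00,  5.28380960e-01,  1.43377900e+00,  9.73904429e-06,
        1.18138864e+00, -1.78512694e-01]), 'joint_velocities': array([ 0.00036359, -0.00180078, -0.00446175,  0.00072675,  0.00014953,
        0.00017693]), 'joint_torque': array([-1.73128606e-04, -4.40985417e+01, -1.77151108e+01,  6.35087932e-02,
        5.34076814e-02, -3.96941027e-05]), 'position': array([ 0.23968373, -0.57650141,  0.22166318]), 'tool_rot': array([ 9.80679072e-01,  1.95621068e-01, -1.34717091e-05, -9.77890486e-04]), 'ft_force': array([-1.18246716,  0.52305539, -0.51870516]), 'moment': array([-0.01715646, -0.02464745, -0.01478168]), 'grip_force': 0.0, 'grip_width': 0.08661248777265752}
```

View pics/top0.png

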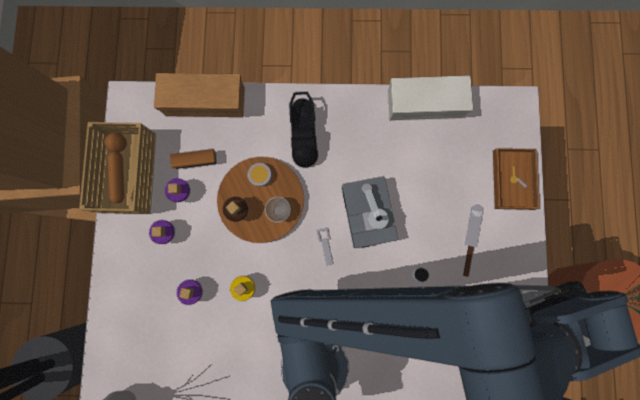

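View pics/side0.png

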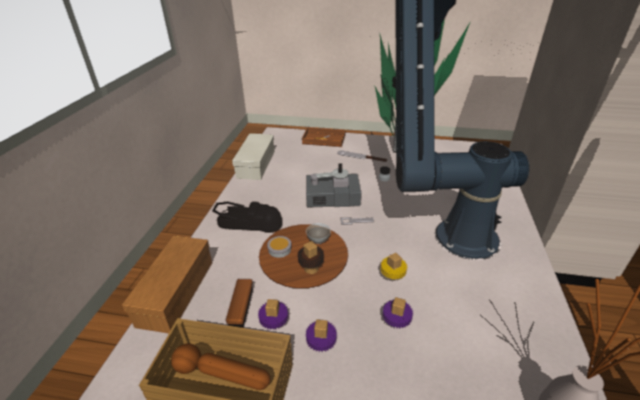

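The top view shows the polisher around (370,212) with its knob near (380,216) and pivot near (367,188). What could be taken for the brush:
- Dark wheel with wooden hub on the lazy Susan, (235,208). This one matches the description.
- Purple wheels at (177,188), (161,231) and (189,292).
- Yellow wheel at (242,288).

I'll check that choice in a close crop and measure.

```bash
python3 - <<'E'
from h import *
z=np.load('/tmp/top.npz');p={'intrinsics':z['K'],'camera_from_world':z['T']};im,d=z['im'],z['d']
a=cv2.resize(im[150:260,205:305],None,fx=4,fy=4,interpolation=cv2.INTER_CUBIC);b=cv2.resize(im[150:260,330:430],None,fx=4,fy=4,interpolation=cv2.INTER_CUBIC)
cv2.imwrite('pics/crop1.png',np.hstack([a,b])[:,:,::-1])
# world height map
v,u=np.mgrid[:400,:640];r=np.stack([(u-p['intrinsics'][0,2])/p['intrinsics'][0,0],-(v-p['intrinsics'][1,2])/p['intrinsics'][1,1],-np.ones_like(u,float)],-1)*d[...,None]
T=np.linalg.inv(p['camera_from_world']);W=r@T[:3,:3].T+T[:3,3]
def reg(name,m):
    q=W[m];print(name,len(q),np.round(q.mean(0),4),np.round(np.median(q,0),4))
def box(a,b,c,e):m=np.zeros(d.shape,bool);m[b:e,a:c]=1;return m
P=box(340,172,402,250)
reg('knob',P&(W[...,2]>.125)); reg('pivot/cover',P&(W[...,2]>.095)&(W[...,2]<.115))
base=P&(W[...,2]>.055)&(W[...,2]<.15)
c=W[base][:,:2].astype(np.float32); print('base rect',cv2.minAreaRect(c),len(c))
B=box(215,190,255,230);hub=B&(W[...,2]>.135);reg('hub',hub);print(cv2.minAreaRect(W[hub][:,:2].astype(np.float32)))
reg('wheel',B&(W[...,2]>.075)&(W[...,2]<.095)); print('max z',W[B][:,2].max())
m=P&(W[...,2]>.095)&(W[...,2]<.115);
np.set_printoptions(suppress=True)
for x in np.unique(np.where(m)[0]): k=m[x]; print(x,np.where(k)[0].min(),np.where(k)[0].max(),np.round(W[x][k].mean(0),3))
E
```

```text
knob 40 [ 0.4364 -0.1283  0.5634] [ 0.4693 -0.181   0.1432]
pivot/cover 520 [ 0.5004 -0.1749  0.1034] [ 0.4908 -0.1721  0.1033]
base rect ((0.4976557195186615, -0.16544786095619202), (0.20977669954299927, 0.1410415768623352), 12.463794708251953) 2896
hub 4 [ 0.3698 -0.022   1.3505] [ 0.3698 -0.022   1.3505]
((0.3698144555091858, -0.021997038275003433), (0.0, 0.0), 0.0)
wheel 366 [0.4934 0.2584 0.088 ] [0.4907 0.2553 0.0883]
max z 1.350469708283101
183 365 368 [ 0.581 -0.15   0.103]
184 364 370 [ 0.577 -0.151  0.104]
185 363 371 [ 0.574 -0.152  0.102]
186 362 371 [ 0.571 -0.15   0.102]
187 362 371 [ 0.568 -0.15   0.103]
188 362 371 [ 0.565 -0.15   0.102]
189 362 371 [ 0.562 -0.15   0.102]
190 362 371 [ 0.559 -0.15   0.103]
191 363 371 [ 0.556 -0.152  0.102]
192 364 372 [ 0.552 -0.155  0.104]
193 365 372 [ 0.549 -0.156  0.105]
194 366 372 [ 0.546 -0.158  0.103]
195 366 373 [ 0.543 -0.158  0.103]
196 366 373 [ 0.54  -0.159  0.104]
197 367 374 [ 0.537 -0.163  0.103]
198 367 374 [ 0.534 -0.162  0.104]
199 368 374 [ 0.531 -0.164  0.104]
200 368 375 [ 0.527 -0.166  0.105]
201 368 375 [ 0.52
[... 261 characters left out ...]

209 371 382 [ 0.5   -0.181  0.103]
210 372 384 [ 0.497 -0.186  0.104]
211 371 385 [ 0.494 -0.186  0.104]
212 370 386 [ 0.491 -0.186  0.103]
213 369 386 [ 0.488 -0.184  0.103]
214 369 387 [ 0.484 -0.186  0.104]
215 368 387 [ 0.481 -0.183  0.103]
216 368 388 [ 0.478 -0.184  0.104]
217 368 388 [ 0.475 -0.184  0.104]
218 368 388 [ 0.472 -0.184  0.104]
219 368 388 [ 0.469 -0.185  0.104]
220 368 388 [ 0.466 -0.186  0.104]
221 369 388 [ 0.463 -0.187  0.103]
222 369 387 [ 0.46  -0.186  0.104]
223 370 387 [ 0.457 -0.187  0.104]
224 370 386 [ 0.454 -0.186  0.103]
225 371 385 [ 0.451 -0.186  0.103]
226 372 384 [ 0.448 -0.186  0.104]
227 374 383 [ 0.445 -0.187  0.104]
228 376 380 [ 0.442 -0.186  0.102]
```

View pics/crop1.png

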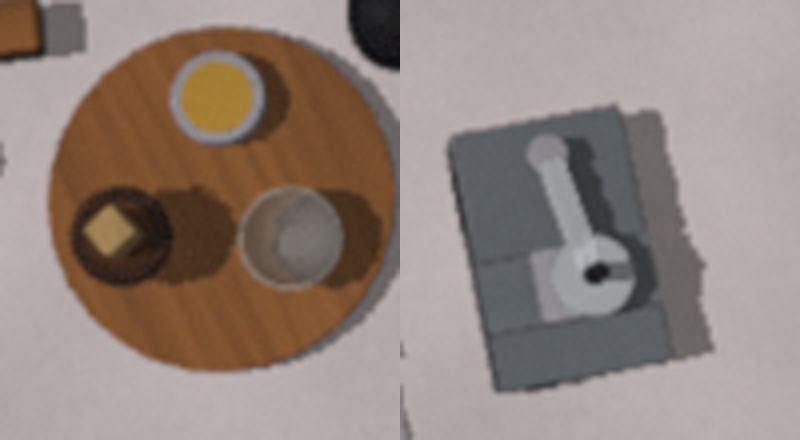

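The crop confirms it. The dark-bristled wheel with the light hub is on the lazy Susan, with the hub at about (232,207). The polisher's pivot is at crop (547,150) and its knob at (597,272). Measured values:
- Pivot is at (0.566,-0.150) and the cover at (0.473,-0.185), 99 mm apart as specified.
- Polisher yaw is about 12.5° and the chuck is at about (0.468,-0.172).
- The guard is at about 0.14 rad.

Next I move above the knob.

>>> {"api": "arm_command", "payload": {"deltas": [1,0.0405,-0.0302,0,0,1,0.0405,-0.0302,0,0,1,0.0405,-0.0302,0,0,1,0.0405,-0.0302,0,0,1,0.0405,-0.0302,0,0,1,0.0405,-0.0302,0,0,1,0.0405,-0.0302,0,0,1,0.0405,-0.0302,0,0,1,0.0405,-0.0302,0,0,1,0,0,0,0.034,1,0,0,0,0]}}

```text
time: 1.48
position: [0.4719, -0.1864, 0.2223]
tool_rot: [0.984, 0.179, -0.0, 0.0]
ft_force: [0.0, 0.1, 0.1]
grip_width: 0.0869
grip_force: 0.0
```

```bash
cat >> h.py <<'E'
def wmap(p,d):
    K=np.array(p['intrinsics']);v,u=np.mgrid[:400,:640]
    r=np.stack([(u-K[0,2])/K[0,0],-(v-K[1,2])/K[1,1],-np.ones_like(u,float)],-1)*d[...,None]
    T=np.linalg.inv(np.array(p['camera_from_world']));W=r@T[:3,:3].T+T[:3,3];W[d<=0]=np.nan;return W
def pose():
    from scipy.spatial.transform import Rotation as R
    o=status.get_obs();M=R.from_quat(o['tool_rot']).as_matrix();yaw=np.arctan2(M[1,0],M[0,0])
    print('t %.2f'%o['time'],'pos',np.round(o['position'],4),'yaw',round(np.degrees(yaw),2),'tilt',np.round(M[:,2],3),'F',np.round(o['ft_force'],1),'w',round(o['grip_width'],4),'gf',round(float(o['grip_force']),1),'q6',round(o['q'][5],2))
    return o,M
def totool(M,dx): print('tool delta',np.round(M.T@np.asarray(dx),4))
E
python3 - <<'E'
from h import *
o,M=pose()
im,d,p=snap('wrist','w1.png');W=wmap(p,d);Z=W[...,2]
for n,lo,hi in(('knobtop',.134,.15),('cover/bar',.096,.112),('base',.058,.072),('chuck',.085,.094)):
    m=(Z>lo)&(Z<hi); q=W[m]; print(n,len(q),np.round(q.mean(0),4),cv2.minAreaRect(q[:,:2].astype(np.float32)) if len(q)>5 else '')
z=np.load('/tmp/top.npz');pt={'intrinsics':z['K'],'camera_from_world':z['T']};Wt=wmap(pt,z['d'])
b=Wt[190:230,215:255];m=(b[...,2]>.115)&(b[...,2]<.135);print('hub',m.sum(),b[m].mean(0),cv2.minAreaRect(b[m][:,:2].astype(np.float32)))
E
```

```text
t 1.48 pos [ 0.4719 -0.1864  0.2223] yaw 20.66 tilt [-0.001 -0.    -1.   ] F [0.  0.1 0.1] w 0.0869 gf 0.0 q6 0.61
knobtop 272 [ 0.4745 -0.186   0.1408] ((0.47392383217811584, -0.1865350902080536), (0.015537556260824203, 0.014880071394145489), 69.89158630371094)
cover/bar 5166 [ 0.5073 -0.1737  0.1033] ((0.5141692757606506, -0.1783141940832138), (0.14522404968738556, 0.0629003569483757), 11.136781692504883)
base 19819 [ 0.5124 -0.1279  0.0644] ((0.4725082218647003, -0.04070839285850525), (0.20909897983074188, 0.3956976532936096), 12.116121292114258)
chuck 778 [ 0.4675 -0.152   0.0895] ((0.49895262718200684, -0.15378090739250183), (0.12432567030191422, 0.03019649162888527), 2.5471482276916504)
hub 98 [0.49517406 0.26008935 0.12365584] ((0.4948972463607788, 0.2607836127281189), (0.029251763597130775, 0.030332347378134727), 43.35926055908203)
```

View pics/w1.png

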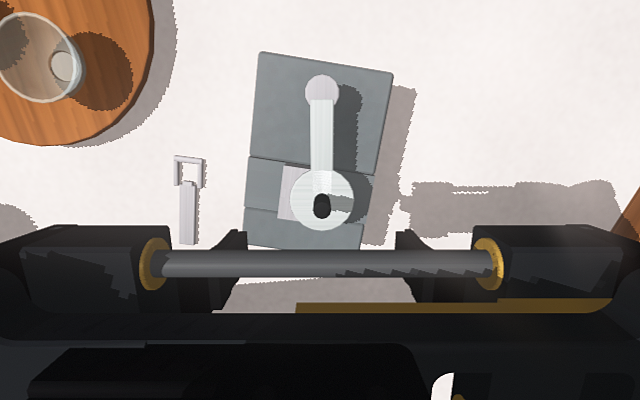

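The wrist view shows the knob at (322,205) and the pivot at (322,90), directly in line with the tool x axis. By depth the knob is at (0.474,-0.1865), so I descend and take it.

>>> {"api": "arm_command", "payload": {"deltas": [1,0.002,0,0.055,0,1,0,0,0.055,0,1,0,0,0,0,-1,0,0,0,0,-1,0,0,0,0,-1,0,0,0,0,-1,0,0,0,0,-1,0,0,0,0], "newtons": 12}}

```text
time: 2.52
position: [0.4742, -0.1856, 0.1131]
tool_rot: [0.984, 0.179, 0.0, 0.0]
ft_force: [-0.2, 0.1, -0.6]
grip_width: 0.0449
grip_force: 0.0
```

>>> {"api": "arm_command", "payload": {"deltas": [-1,0,0,0,0,-1,0,0,0,0,-1,0,0,0,0,-1,0,0,0,0,-1,0,0,0,0,-1,0.00055,0.0105,0,-0.105,-1,0.00055,0.0105,0,-0.105,-1,0.00055,0.0105,0,-0.105]}}

```text
time: 3.52
position: [0.4884, -0.2116, 0.1124]
tool_rot: [0.943, 0.332, -0.001, -0.002]
ft_force: [-1.0, 2.6, 2.1]
grip_width: 0.0155
grip_force: 12.0
```

>>> {"api": "arm_command", "payload": {"deltas": [-1,0.00055,0.0105,0,-0.105,-1,0.00055,0.0105,0,-0.105,-1,0.00055,0.0105,0,-0.105,-1,0.00055,0.0105,0,-0.105,-1,0.00055,0.0105,0,-0.105,-1,0.00055,0.0105,0,-0.105,-1,0.00055,0.0105,0,-0.105,-1,0.00055,0.0105,0,-0.105,-1,0.00055,0.0105,0,-0.105,-1,0.00055,0.0105,0,-0.105,-1,0.00055,0.0105,0,-0.105,-1,0,0,0,0]}}

```text
time: 5.03
position: [0.5929, -0.246, 0.1124]
tool_rot: [0.61, 0.792, 0.0, -0.001]
ft_force: [-2.0, 1.8, 3.5]
grip_width: 0.0156
grip_force: 12.0
```

```bash
python3 - <<'E'
from h import *
o,M=pose(); v=o['position'][:2]-[.566,-.150]; print('r',np.hypot(*v),'guard',np.radians(np.degrees(np.arctan2(v[1],v[0]))+180-12.5))
E
```

```text
t 5.03 pos [ 0.5929 -0.246   0.1124] yaw 104.82 tilt [-0.002  0.002 -1.   ] F [-2.   1.8  3.5] w 0.0156 gf 12.0 q6 -0.83
r 0.09965751442758644 guard 1.625532608263119
```

The guard is at about 1.62 rad. Next I release, rise, and look at the chuck at a yaw of about 12.5°.

>>> {"api": "arm_command", "payload": {"deltas": [1,0,0,0,0,1,0,0,0,0,1,0,0,0,0,1,0,0,-0.05,0,1,0,0,-0.06,0,1,0.035,-0.044,-0.01,0,1,0.034,-0.044,0,0,1,0.034,-0.043,0,0,1,0,0,0,0.18,1,0,0,0,0.18,1,0,0,0,0.18,1,0,0,0,0.18]}}

```text
time: 6.52
position: [0.4405, -0.1814, 0.2327]
tool_rot: [0.852, 0.524, 0.0, 0.0]
ft_force: [-0.4, 0.1, -0.2]
grip_width: 0.0868
grip_force: 0.0
```

>>> {"api": "arm_command", "payload": {"deltas": [1,0,0,0,0.18,1,0,0,0,0.18,1,0,0,0,0.18,1,0,0,0,0.18,1,0,0,0,0.17,1,0,0,0,0]}}

```text
time: 7.28
position: [0.4405, -0.1813, 0.2327]
tool_rot: [0.994, 0.11, 0.0, 0.0]
ft_force: [-0.7, -0.4, 0.5]
grip_width: 0.0867
grip_force: 0.0
```

```bash
python3 - <<'E'
from h import *
o,M=pose()
im,d,p=snap('wrist','w2.png');W=wmap(p,d);Z=W[...,2]
near=np.hypot(W[...,0]-.468,W[...,1]+.172)<.045
m=near&(Z>.084)&(Z<.096);q=W[m];r=cv2.minAreaRect(q[:,:2].astype(np.float32));print('chuck',len(q),q.mean(0),r)
k=near&(Z>.064)&(Z<.078);print('plunger/slot',k.sum(),W[k].mean(0) if k.any() else '')
k=(Z>.13)&(Z<.15);print('knob',k.sum(),W[k].mean(0) if k.any() else '')
u=pix(p,[.468,-.172,.09]);print(u);x,y=int(u[0]),int(u[1])
c=im[max(0,y-75):y+75,max(0,x-100):x+100];cv2.imwrite('pics/w2c.png',cv2.resize(c,None,fx=4,fy=4,interpolation=cv2.INTER_CUBIC)[:,:,::-1]);print(max(0,x-100),max(0,y-75),c.shape)
E
```

```text
t 7.28 pos [ 0.4405 -0.1813  0.2327] yaw 12.68 tilt [ 0. -0. -1.] F [-0.7 -0.4  0.5] w 0.0867 gf 0.0 q6 0.72
chuck 2578 [ 0.46994652 -0.17190109  0.08941684] ((0.4692605435848236, -0.17195749282836914), (0.05611719191074371, 0.05612787976861), 11.85422134399414)
plunger/slot 1756 [ 0.4701224  -0.17112823  0.06573519]
knob 451 [ 0.59310192 -0.2459811   0.1397819 ]
[317.7262407 169.3075498]
217 94 (150, 200, 3)
```

View pics/w2c.png

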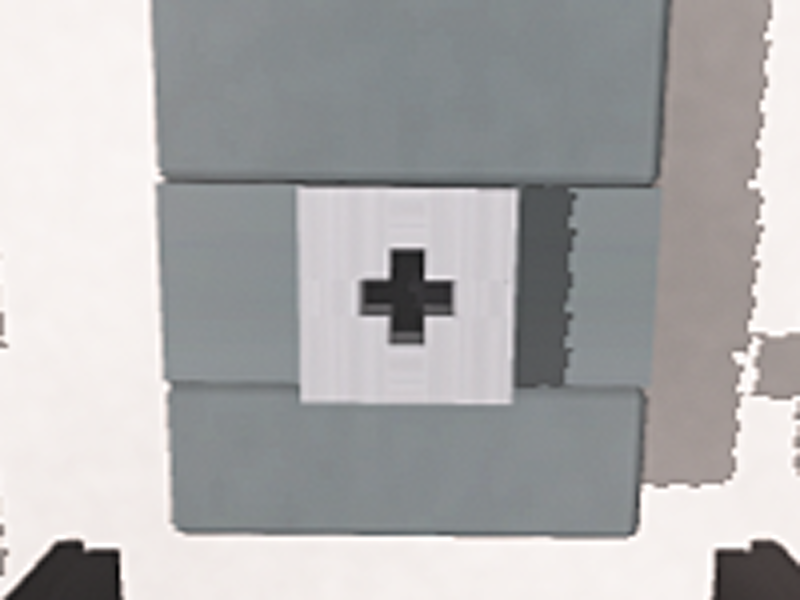

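The slot centre is at crop (406,295), which is image pixel (318.5,167.8). The plus is aligned with the picture axes, so yaw is about 12.5°, and the knob is well clear. Now I go to the brush.

>>> {"api": "arm_command", "payload": {"deltas": [1,0.0155,-0.0505,0,0,1,0.0155,-0.0505,0,0,1,0.0155,-0.0505,0,0,1,0.0155,-0.0505,0,0,1,0.0155,-0.0505,0,0,1,0.0155,-0.0505,0,0,1,0.0155,-0.0505,0,0,1,0.0155,-0.0505,0,0,1,0,0,0,-0.177,1,0,0,0,-0.177,1,0,0,0,-0.177,1,0,0,0,0]}}

```text
time: 8.82
position: [0.4733, 0.2402, 0.2325]
tool_rot: [0.93, 0.367, 0.0, -0.0]
ft_force: [0.2, -0.1, -0.4]
grip_width: 0.0869
grip_force: 0.0
```

```bash
python3 - <<'E'
from h import *
z=np.load('/tmp/wrist.npz');p={'intrinsics':z['K'],'camera_from_world':z['T']}
print('slot',world(p,(318.5,167.75),z=.09))
g=z['im'].astype(int);m=((g.min(2)>165)&(np.ptp(g,axis=2)<25)).astype(np.uint8)
W=wmap(p,z['d']);m[~((W[...,2]>.08)&(W[...,2]<.1)&(np.hypot(W[...,0]-.469,W[...,1]+.172)<.045))]=0
c=max(cv2.findContours(m,0,2)[0],key=cv2.contourArea)[:,0]
print('block',cv2.minAreaRect(np.float32([world(p,t,z=.09)[:2] for t in c])))
o,M=pose()
im,d,p=snap('wrist','w3.png');W=wmap(p,d);Z=W[...,2]
m=(np.hypot(W[...,0]-.495,W[...,1]-.26)<.04)&(Z>.115)&(Z<.132);q=W[m];print('hub',len(q),q.mean(0),cv2.minAreaRect(q[:,:2].astype(np.float32)))
E
```

```text
slot [ 0.4697581  -0.17243305  0.09      ]
block ((0.46933507919311523, -0.17213577032089233), (0.055062856525182724, 0.055702220648527145), 12.683389663696289)
t 8.82 pos [0.4733 0.2402 0.2325] yaw 43.01 tilt [ 0.  0. -1.] F [ 0.2 -0.1 -0.4] w 0.0869 gf 0.0 q6 1.08
hub 1031 [0.49776259 0.26166845 0.12307926] ((0.49705642461776733, 0.2611493170261383), (0.03028855472803116, 0.03005833923816681), 43.868202209472656)
```

View pics/w3.png

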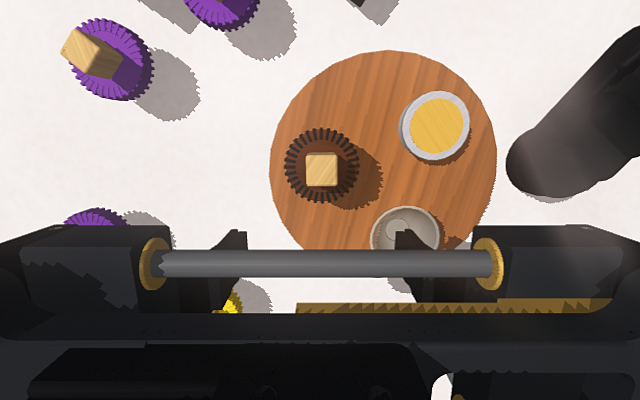

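The hub is at (322,170) in the dark wheel, with the purple ones well away. By depth it sits at (0.497,0.261), top about 0.123, yaw 43.8°. The dimensions agree, so I grasp it.

>>> {"api": "arm_command", "payload": {"deltas": [1,0.0317,0.001,0,-0.015,1,0,0,0.05,0,1,0,0,0.05,0,1,0,0,0.0375,0,-1,0,0,0,0,-1,0,0,0,0,-1,0,0,0,0,-1,0,0,0,0,-1,0,0,0,0,-1,0,0,0,0,-1,0,0,0,0,-1,0,0,0,0], "newtons": 40}}

```text
time: 10.38
position: [0.4972, 0.2611, 0.0952]
tool_rot: [0.928, 0.374, 0.0, -0.0]
ft_force: [-1.5, 0.3, 2.3]
grip_width: 0.0295
grip_force: 40.0
```

>>> {"api": "arm_command", "payload": {"deltas": [-1,0,0,0,0,-1,0,0,0,0]}}

```text
time: 10.62
position: [0.4972, 0.2612, 0.0952]
tool_rot: [0.928, 0.374, 0.0, -0.0]
ft_force: [-1.1, 0.4, 3.1]
grip_width: 0.0296
grip_force: 40.0
```

>>> {"api": "arm_command", "payload": {"deltas": [-1,0,0,-0.03,0,-1,0,0,-0.04,0,-1,0,0,-0.03,0,-1,0,0,0,0]}}

```text
time: 11.12
position: [0.4987, 0.2615, 0.1968]
tool_rot: [0.928, 0.374, 0.003, 0.0]
ft_force: [0.4, -0.2, -2.7]
grip_width: 0.0298
grip_force: 40.0
```

>>> {"api": "arm_command", "payload": {"deltas": [-1,-0.0356,0.0326,0,0,-1,-0.0356,0.0326,0,0,-1,-0.0356,0.0326,0,0,-1,-0.0356,0.0326,0,0,-1,-0.0356,0.0326,0,0,-1,-0.0356,0.0326,0,0,-1,-0.0356,0.0326,0,0,-1,-0.0356,0.0326,0,0,-1,-0.0356,0.0326,0,0,-1,0,0,0,0.182,-1,0,0,0,0.182,-1,0,0,0,0.182]}}

```text
time: 12.62
position: [0.4683, -0.1722, 0.1929]
tool_rot: [0.994, 0.106, -0.002, -0.001]
ft_force: [0.4, 0.7, -2.2]
grip_width: 0.0301
grip_force: 40.0
```

>>> {"api": "arm_command", "payload": {"deltas": [-1,0,0,0,0,-1,0,0,0,0]}}

```text
time: 12.88
position: [0.469, -0.1721, 0.194]
tool_rot: [0.994, 0.111, -0.001, -0.001]
ft_force: [0.4, 0.3, -2.3]
grip_width: 0.0295
grip_force: 40.0
```

```bash
python3 - <<'E'
from h import *
o,M=pose(); print(o['position'])
totool(M,np.array([.4695,-.1722,o['position'][2]])-o['position'])
a=snap('side')[0]; im,d,p=snap('wrist')
b=a[130:250,260:400]; cv2.imwrite('pics/s4.png',np.vstack([cv2.resize(b,(350,300),interpolation=cv2.INTER_CUBIC),cv2.resize(im[60:330,160:480],(350,295))])[:,:,::-1])
E
```

```text
t 12.88 pos [ 0.469  -0.1721  0.194 ] yaw 12.74 tilt [-0.002  0.001 -1.   ] F [ 0.4  0.3 -2.3] w 0.0295 gf 40.0 q6 0.77
[ 0.46901015 -0.17211899  0.1940301 ]
tool delta [ 0.0005  0.0002 -0.    ]
```

View pics/s4.png

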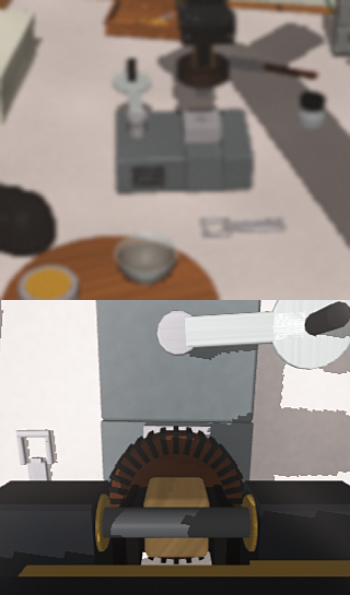

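The hub is held squarely and the brush is over the chuck, with the guard clear. Down gently.

>>> {"api": "arm_command", "payload": {"deltas": [-1,0.0005,0,0.02,0,-1,0,0,0.015,0,-1,0,0,0.004,0,-1,0,0,0.004,0,-1,0,0,0.003,0,-1,0,0,0,0]}}

```text
time: 13.72
position: [0.4702, -0.1724, 0.1492]
tool_rot: [0.994, 0.11, 0.0, 0.0]
ft_force: [0.0, 0.2, -2.5]
grip_width: 0.0295
grip_force: 40.0
```

```bash
python3 -c "
from h import *
o,M=pose();totool(M,np.array([.4695,-.1722,o['position'][2]])-o['position'])"
```

```text
t 13.72 pos [ 0.4702 -0.1724  0.1492] yaw 12.6 tilt [ 0. -0. -1.] F [ 0.   0.2 -2.5] w 0.0295 gf 40.0 q6 0.78
tool delta [-0.0006 -0.0004 -0.    ]
```

It entered without contact, so I continue.

>>> {"api": "arm_command", "payload": {"deltas": [-1,-0.0004,-0.0003,0.004,0,-1,0,0,0.004,0,-1,0,0,0.004,0,-1,0,0,0.003,0,-1,0,0,0,0]}}

```text
time: 14.35
position: [0.4695, -0.1721, 0.1337]
tool_rot: [0.994, 0.11, -0.0, -0.0]
ft_force: [0.4, -0.2, -1.8]
grip_width: 0.0296
grip_force: 40.0
```

>>> {"api": "arm_command", "payload": {"deltas": [-1,0,0,0.003,0,-1,0,0,0.003,0,-1,0,0,0.003,0,-1,0,0,0.001,0,-1,0,0,0.001,0,-1,0,0,0,0]}}

```text
time: 15.1
position: [0.4699, -0.1723, 0.1236]
tool_rot: [0.994, 0.11, 0.0, 0.0]
ft_force: [-1.4, 0.2, 6.9]
grip_width: 0.03
grip_force: 40.0
```

>>> {"api": "arm_command", "payload": {"deltas": [-1,0,0,0.001,0,-1,0,0,0.0005,0,-1,0,0,0,0]}}

```text
time: 15.48
position: [0.4699, -0.1722, 0.1231]
tool_rot: [0.994, 0.11, 0.001, 0.0]
ft_force: [-2.8, 1.8, 14.8]
grip_width: 0.0296
grip_force: 40.0
```

The force has risen steeply at the expected height, so the flange is on the chuck top. I'll hold briefly and check from the side.

>>> {"api": "arm_command", "payload": {"deltas": [-1,0,0,0.0003,0,-1,0,0,0,0,-1,0,0,0,0,-1,0,0,0,0]}}

```text
time: 15.98
position: [0.4699, -0.1723, 0.1231]
tool_rot: [0.994, 0.11, 0.001, 0.0]
ft_force: [-3.1, 2.3, 16.6]
grip_width: 0.0298
grip_force: 40.0
```

```bash
python3 - <<'E'
from h import *
im,d,p=snap('wrist');W=wmap(p,d);k=(W[...,2]>.13)&(W[...,2]<.15)&(np.hypot(W[...,0]-.593,W[...,1]+.246)<.03);print('knob',W[k].mean(0))
a=snap('side')[0]; cv2.imwrite('pics/s5.png',cv2.resize(a[140:240,270:400],(780,600),interpolation=cv2.INTER_CUBIC)[:,:,::-1]); pose()
E
```

```text
knob [ 0.59327752 -0.24533947  0.13930757]
t 16.07 pos [ 0.4699 -0.1722  0.1231] yaw 12.6 tilt [ 0.001 -0.001 -1.   ] F [-4.2  2.  16.5] w 0.0298 gf 40.0 q6 0.78
```

View pics/s5.png

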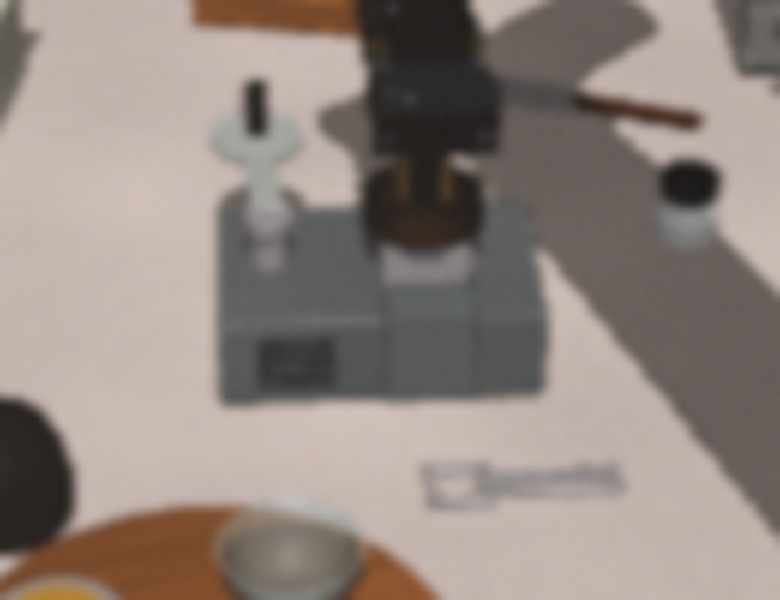

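The wheel at (420,205) sits right on the chuck block, the guard at (256,125) is swung aside, and the height matches fully home.

```bash
python3 -c "
from rig import order; print(order.hand_in())"
```

```text
the job is handed in; nothing more can be done
None
```

The guard is swung aside to about 1.62 rad, and the brush is meshed and fully home in the chuck, with the gripper still holding the hub and pressing down at about 17 N; the job is handed in at about 16 s.

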